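# Route the air to the wide outlet

### The arm

A 6-joint arm with a two-finger parallel gripper is mounted at the origin on the work surface; the furniture and walls round the work are solid. World frame = base frame: x ahead of the robot, y to its left, z up, the work surface at z = 0. Lengths are in m, angles in rad, forces in N, time in s.
With the tool pointing down it reaches from about 0.4 to 0.825 m from the base axis. Payload 7 kg.
Tool frame: the origin (TCP) lies midway between the tips of the shut fingers; the grasp point (between the pads) lies hold_point_z behind it (hold_point_z is the distance from the TCP to the grasp point, in m); z points along the fingers, y is the line along which they close (so a half turn about z gives the same grasp; the last joint's range is limited). The gripper opens to 88 mm and grips with 3 to 60 N. Pads are 19 mm wide; open, the fingers measure 130 mm over their backs; the gripper's body (78 mm by 193 mm) begins 47 mm behind the grasp point.
Start: joints at [-0.983, 0.359, 0.012, 0, -1.224, -0.288], TCP at [0.199, -0.645, 0.227] pointing down, gripper open.
Joint ranges: [-3.07, 3.07], [-1.43, 2.12], [-1.02, 1.25], [-3.03, 1.67], [-3.05, -0], [-3.03, 3.03]. Speed limits (rad/s): [2.39, 2.39, 3.01, 3.14, 3.14, 3.14].

### API

Orientations are given as [roll, pitch, yaw] about the fixed x, y, z axes, in that order (R = Rz(yaw) Ry(pitch) Rx(roll)).
In Python, from station import * gives the robot as it stands.
- The arm moves only by the tool apply_moves, never from a script. Its argument "steps" is a list of rows, each an object with "translation": the shift along the world's x, y, z scaled (see below), a list of three; "rotation": the turn, a rotation vector about the world's x, y, z scaled (see below), a list of three. A call has exactly 10 rows; each row is the pose to reach, as a shift and turn from the pose commanded when the call began; what a row does not reach only later rows make up. The controller multiplies each number of a shift by 250 mm and each number of a turn by 30 degrees. A row lasts 1/12 s, in which the tool goes at most 41.7 mm and 7.16 degrees, less where a joint would pass 70% of its speed; a pose out of reach is approached as far as the arm can. A call with a number of a shift or a turn outside -1 to 1 is refused whole. A call with a gripper value outside its range is refused whole. "jaw" is the closure, from -1 (fully open) to 1 (shut), so that 0 is half open, set as the call begins (left out, the last holds). The fingers move at their own pace and stop on an object; "newtons" is the grip in N (left out, the last holds). Time passes only in rows, so rows that repeat a pose let the fingers close, or fill a call up. It gives the time, the measured TCP pose, the force, the opening and the grip force at its end, in the units of the state.
- get_state(): the state, without advancing time (a new reading comes with each control period).
- grab_frame(name): name is "scene" or "top" or "wrist"; returns the picture (420x560x3 uint8, blue, green, red); there is no depth.
- camera_model(name): a dict with "fx", "fy", "cx", "cy" (pixels), "xyz" and "rotation" of the camera in the world. Camera axes: x right, y down, z forward; pixel columns grow to the right and rows downward; lengths in m; the calibration is good to about 2 mm. The wrist camera is an equidistant fisheye: a pixel r from the principal point sees the ray r / f radians off the axis. A picture is of the moment at which its call begins: read the wrist's pose just before it. camera_model takes no time and is no camera call; for the wrist camera it gives the pose at the moment of the call.
- job_done(): hands the job in; it is judged then, once.
The state is a dict: "t": time; "q": joint angles; "qd": joint speeds; "joint_efforts": joint torques, N m; "eef_pos": TCP position; "ee_rot": TCP orientation; "force": force on the tool from outside, world axes, zero at the start; "moment": the same for the moment, N m; "width": finger opening in m; "gripper_force": force on a finger pad.
Only numpy, scipy, OpenCV 4.12 (cv2) and the standard library are available. Lean on these libraries where they do the work, as an engineer would, in place of code of your own. Each camera call takes 0.05 s, during which the arm holds its last target. There are 200 camera calls.

### The job

Send air to the wide hose outlet: with one fingertip push the pointer arm on top of the grey distributor box, to the right of the scale, round until it points squarely at the wide outlet, and only then push the lever of the supply valve, on the pipe bridge beyond the scale to its left, round to fully open, in line with its pipe and against its stop. Push gently, do not pinch the arm or the lever, and leave the mug, the jar and the yellow pot where they stand.

Things in the scene. Friction and masses are not known exactly. Their poses are not given: they have to be found in the camera images.
- distributor: grey steel box, 160 (x) x 130 (y) x 70 mm high, fixed on the table right of the scale (167 mm high, cross above it); origin on its underside straight below the pointer's axis: the box reaches 45 mm to -x, 115 mm to +x and 65 mm to either side of it. On top: a round aluminium dial with the pointer, and three upright brass hose outlets
- pointer (a joint): angle of the black pointer arm about its vertical axis (rad): 0 along the box's own +x, positive anticlockwise from above, stops at -2.7 and 2.7; it starts between -2.4 and -1.05, pointing to the right or back to the right, where there is free room for the finger. It stays where it is left; friction 0.14 N m (a push of about 2.8 N at 50 mm from the axis)
- pointer_hub (a point): point on the pointer's axis at mid height of the arm, 123 mm above the table; its x axis points along the arm to the tip and turns with it. The hub is a cylinder of 42 mm diameter; the arm from it is a bar 14 mm wide and 18 mm high (114 to 132 mm above the table) to 62 mm from the axis, then a cone to the tip
- pointer_tip (a point): tip of the pointer arm, 77 mm from the axis, at the same height as pointer_hub
- outlet_wide: the wide one of three upright brass hose outlets on the box, 34 mm across at the foot, 27 mm at the barbs, 28 mm high; origin at the middle of its foot on top of the box (71 mm above the table), 80 mm from the pointer's axis. The three stand at -35, 0 and 35 degrees from the box's +x, in any order; all are fixed, their tops 99 mm above the table, 15 mm lower than the arm's underside
- outlet_narrow_a: one of two narrow outlets, 21 mm across at the foot, 14 mm at the barbs, 28 mm high, origin at the middle of its foot; not the one wanted
- outlet_narrow_b: the other narrow outlet, the same as outlet_narrow_a
- supply_valve: quarter-turn ball valve in a bridge of steel pipe on a dark base plate 170 (x) x 56 (y) mm, fixed on the table beyond the scale, to its left and right of the tall glass screen; origin in the middle of the plate's underside, straight below the lever's axis. The pipe runs along its own x, axis 150 mm above the table, 36 mm across at the most, with legs 55 mm either side of the middle
- supply_lever (a joint): angle of the valve's lever about its vertical axis (rad): 0 shut (lever across the pipe, pointing along the valve's -y), positive anticlockwise from above, 1.571 fully open at its stop (lever in line with the pipe, pointing along the valve's +x). It stays where it is left; friction 0.14 N m
- supply_hub (a point): point on the lever's axis at mid height of the lever's grip, 186 mm above the table; its x axis points along the lever and turns with it. The black grip is a bar 14 mm wide and 18 mm high (177 to 195 mm above the table), from 28 to 80 mm from the axis
- supply_tip (a point): end of the lever, 80 mm from its axis, at the height of supply_hub
- mug: loose spotted white mug, 82 x 114 x 91 mm high, origin in the middle of its underside; a bystander
- oxide_jar: loose slim jar with a cap, 45 mm across, 106 mm high, origin in the middle of its underside; a bystander
- yellow_pot: loose shaker pot, 68 mm across, 100 mm high, origin in the middle of its underside; a bystander

How it is judged:
By the outcome, as a careful person would: the job done as asked, in the order asked, and still so for the second after the job is handed in, with the robot touching nothing.
It also fails if it takes over 67 s, if anything falls off the work surface, if the arm or the gripper's body presses on something with over 40 N, if the wrist force passes 120 N, or if a joint passes its speed limit or range.

## Working session

There is one attempt and no reset: what is moved stays moved. The work goes in short steps, Python scripts to look and compute and a tool call to move; the robot and the scene stay as the last step left them, time stands still between calls to the robot, and variables do not carry over. Pictures are saved under pics/ and viewed, at most 10 in all, crops included, and the job is handed in when it is done.

Besides the shell and the picture viewer there is one more tool, called after "Request:" in YAML: its name, and indented under it one key for each argument. apply_moves: Moves the arm, as the interface text tells. Shifts and turns lie within -1 to 1; 1 stands for 250 mm of shift or 30 degrees of turn. Its arguments: {"type":"object","properties":{"steps":{"type":"array"},"jaw":{"type":"number"},"newtons":{"type":"number"}},"required":["steps"]}

```bash
mkdir -p pics; python3 - <<'E'
from station import *
import cv2,numpy as np
s=get_state();print(s['t'],s['eef_pos'],s['ee_rot'],s['width'])
for n in ['scene','top']:
    im=grab_frame(n);cv2.imwrite(f'pics/{n}0.png',im)
    m=camera_model(n);print(n,m)
E
```

```text
0.0 [ 0.19916463 -0.64441564  0.22561399] [ 3.13989077e+00 -1.67141163e-04 -2.84187813e+00] 0.08743975601173792
scene {'fx': 397.47770420631355, 'fy': 397.47770420631355, 'cx': 280.6879925509057, 'cy': 206.74392958918307, 'xyz': array([ 0.16485152, -0.55312302,  0.61568428]), 'rotation': array([-2.16607587,  0.02272495, -0.58566685])}
top {'fx': 458.46092775798877, 'fy': 458.46092775798877, 'cx': 281.57331843066555, 'cy': 216.53589749030053, 'xyz': array([0.38272649, 0.02775282, 1.2448879 ]), 'rotation': array([-3.00280653,  0.00913588, -1.58114903])}
```

View pics/scene0.png

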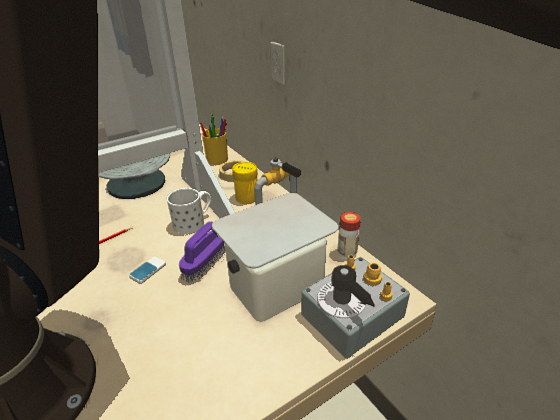

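View pics/top0.png

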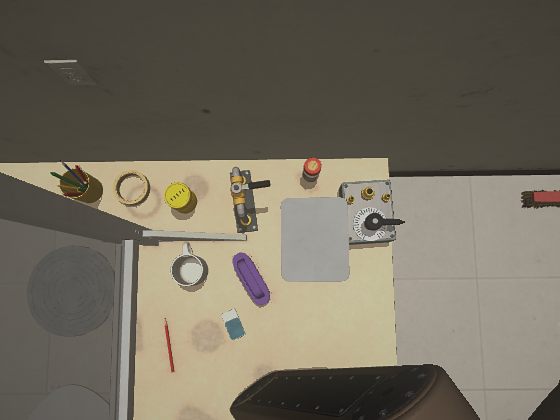

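The distributor is at about (370,212) in the top view. The wide outlet is the middle one (369,191), and the pointer points right from its hub at (374,222) to its tip at (404,222). The valve lever runs from about (237,187) to (270,184), across the pipe. Next I'll zoom in to measure.

```bash
cat > h.py <<'E'
import numpy as np,cv2
from scipy.spatial.transform import Rotation as R
from station import *
def ray(n,u,v):
    m=camera_model(n)
    d=R.from_euler('xyz',m['rotation']).as_matrix()@np.array([(u-m['cx'])/m['fx'],(v-m['cy'])/m['fy'],1])
    return np.array(m['xyz']),d
def onz(n,u,v,z):
    o,d=ray(n,u,v);return o+d*(z-o[2])/d[2]
def px(n,p):
    m=camera_model(n)
    c=R.from_euler('xyz',m['rotation']).as_matrix().T@(np.array(p)-m['xyz'])
    return np.array([m['fx']*c[0]/c[2]+m['cx'],m['fy']*c[1]/c[2]+m['cy']])
def row(p0,p):return np.round((np.array(p)-p0)/.25,3)
E
python3 - <<'E'
from h import *
t=cv2.imread('pics/top0.png');s=cv2.imread('pics/scene0.png')
a=cv2.resize(t[160:260,330:420],None,fx=5,fy=5,interpolation=cv2.INTER_CUBIC)[:500,:400]
b=cv2.resize(t[150:250,220:300],None,fx=5,fy=5,interpolation=cv2.INTER_CUBIC)
cv2.imwrite('pics/c1.png',np.hstack([a,b]))
a=cv2.resize(s[240:360,290:420],None,fx=4,fy=4,interpolation=cv2.INTER_CUBIC)[:480,:400]
a=cv2.resize(s[250:360,300:410],None,fx=4,fy=4,interpolation=cv2.INTER_CUBIC)
b=cv2.resize(s[140:250,240:330],None,fx=4,fy=4,interpolation=cv2.INTER_CUBIC)
cv2.imwrite('pics/c2.png',np.hstack([a,b]))
# rough
print('hub',onz('top',374,222,.132),'tip',onz('top',404,222,.123),'wide',onz('top',369,191,.099))
print('lever',onz('top',237,187,.19),onz('top',270,184,.186))
print('jar',onz('top',312,165,.106),'pot',onz('top',178,196,.1),'table edge',onz('top',300,160,0),onz('top',397,300,0))
print('scale',onz('top',349,280,.167),onz('top',349,198,.167),onz('top',282,198,.167),onz('top',282,280,.167))
E
```

```text
hub [ 0.52218244 -0.18929701  0.132     ] tip [ 0.52246149 -0.26473703  0.123     ] wide [ 0.6057776  -0.18609165  0.099     ]
lever [0.60136976 0.13973261 0.19      ] [0.6084492  0.06236087 0.186     ]
jar [ 0.67353496 -0.04235065  0.106     ] pot [0.5985411  0.29937039 0.1       ] table edge [ 0.71532774 -0.01571061  0.        ] [ 0.32833678 -0.26827491  0.        ]
scale [ 0.38253067 -0.11923932  0.167     ] [ 0.57614197 -0.12517919  0.167     ] [0.57806014 0.03455998 0.167     ] [0.38414577 0.03659256 0.167     ]
```

View pics/c1.png

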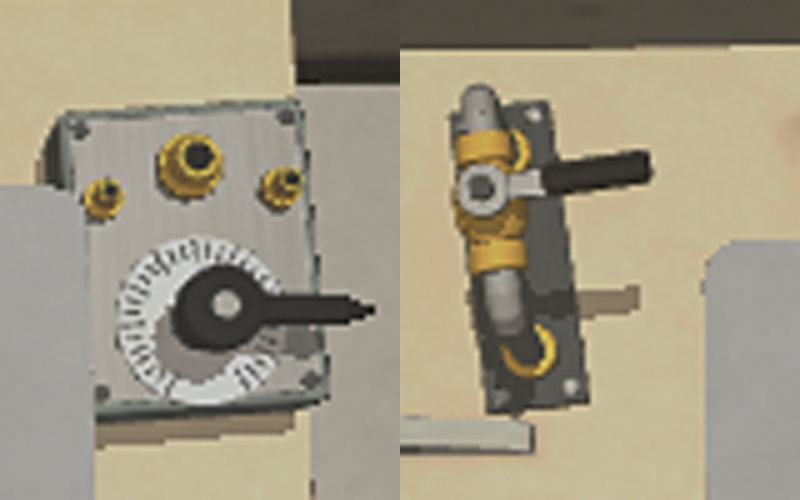

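View pics/c2.png

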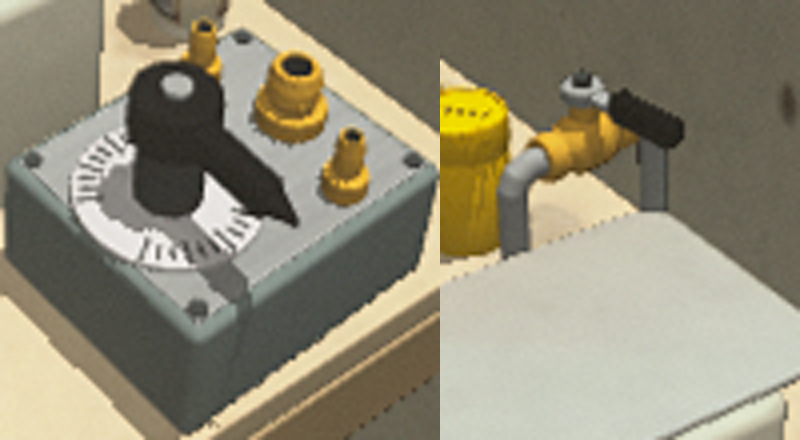

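The crops confirm the layout. The wide outlet stands in the middle of the three, the pointer points roughly along the box's -y, and the lever lies across the pipe.

```bash
python3 - <<'E'
from h import *
T=lambda x,y:('top',x/5+330-.4,y/5+160-.4)
V=lambda x,y:('top',(x-400)/5+220-.4,y/5+150-.4)
S=lambda x,y:('scene',x/4+300-.4,y/4+250-.4)
W=lambda x,y:('scene',(x-440)/4+240-.4,y/4+140-.4)
def tri(a,b):
    o1,d1=ray(*a);o2,d2=ray(*b)
    A=np.c_[d1,-d2];k=np.linalg.lstsq(A,o2-o1,rcond=None)[0]
    p,q=o1+k[0]*d1,o2+k[1]*d2
    return ((p+q)/2).round(4),round(np.linalg.norm(p-q),4)
print('cap',tri(T(227,305),S(177,87)),'tip',tri(T(374,309),S(297,224)))
w=tri(T(199,155),S(297,66));print('wide',w,'nr',tri(T(291,176),S(351,134)),'nl',tri(T(110,187),S(203,24)))
print([onz(*T(*c),.099)[:2].round(4) for c in [(199,155),(291,176),(110,187)]],'tip',onz(*T(374,309),.123))
c=[onz(*T(*k),.07)[:2] for k in [(82,130),(287,116),(311,380),(103,393)]]
print('screws',np.round(c,4),'axisdirs',[np.degrees(np.arctan2(*(c[a]-c[b])[::-1])).round(1) for a,b in [(0,3),(1,2)]],np.degrees(np.arctan2(*(c[0]-c[1])[::-1])),np.degrees(np.arctan2(*(c[3]-c[2])[::-1])))
print('lcap',tri(V(482,187),W(580,85)),'ltip',tri(V(650,166),W(680,130)),onz(*V(650,166),.186))
c=[onz(*V(*k),.008)[:2] for k in [(452,112),(548,100),(588,402),(488,412)]]
print('plate',np.round(c,4),np.mean(c,0),[np.degrees(np.arctan2(*(c[a]-c[b])[::-1])).round(1) for a,b in [(0,3),(1,2)]])
print('wallbase',tri(('top',300,160),('scene',440,303))[0])
E
```

```text
cap (array([ 0.5238, -0.1897,  0.1405]), np.float64(0.0018)) tip (array([ 0.5229, -0.2648,  0.1246]), np.float64(0.0019))
wide (array([ 0.6043, -0.185 ,  0.1066]), np.float64(0.0024)) nr (array([ 0.5927, -0.2305,  0.1069]), np.float64(0.003)) nl (array([ 0.5878, -0.1392,  0.108 ]), np.float64(0.0032))
[array([ 0.6068, -0.1871]), array([ 0.5954, -0.2333]), array([ 0.5908, -0.1415])] tip [ 0.52393805 -0.26578934  0.123     ]
screws [[ 0.6265 -0.1321]
 [ 0.6326 -0.2392]
 [ 0.4942 -0.2457]
 [ 0.4887 -0.1388]] axisdirs [np.float64(2.8), np.float64(2.7)] 93.2795774927829 92.94641682498202
lcap (array([0.6001, 0.143 , 0.1888]), np.float64(0.0035)) ltip (array([0.6107, 0.0628, 0.1914]), np.float64(0.0011)) [0.61134519 0.06328406 0.186     ]
plate [[0.6816 0.1786]
 [0.6877 0.1254]
 [0.5195 0.1038]
 [0.5146 0.1581]] [0.60085677 0.14147861] [np.float64(7.0), np.float64(7.3)]
wallbase [ 0.8339 -0.0989 -0.2021]
```

```bash
python3 - <<'E'
from h import *
import station
print([k for k in dir(station) if not k.startswith('_')],getattr(station,'hold_point_z',None),get_state().keys())
for z in (-.7,-.8):print('wall',onz('top',450,175,z))
for z in (0,.05,.1,.2):print('bar end',z,onz('top',245,237,z),onz('scene',231,214,z))
E
```

```text
['Unreachable', 'camera_model', 'get_state', 'grab_frame', 'hold_point_z', 'job_done'] 0.0188 dict_keys(['t', 'q', 'qd', 'joint_efforts', 'eef_pos', 'ee_rot', 'force', 'moment', 'gripper_force', 'width'])
wall [ 0.8274288 -0.6873672 -0.7      ]
wall [ 0.85029399 -0.72413642 -0.8       ]
bar end 0 [0.50155182 0.13763597 0.        ] [0.52700371 0.26130177 0.        ]
bar end 0.05 [0.49677929 0.13322259 0.05      ] [0.49759317 0.19516196 0.05      ]
bar end 0.1 [0.49200676 0.12880922 0.1       ] [0.46818262 0.12902215 0.1       ]
bar end 0.2 [0.4824617  0.11998247 0.2       ] [ 0.40936154 -0.00325746  0.2       ]
```

Request:
apply_moves:
  steps:
    - {"translation": [0.08, 0.1, 0], "rotation": [0, 0, 0]}
    - {"translation": [0.16, 0.2, 0], "rotation": [0, 0, 0]}
    - {"translation": [0.24, 0.3, 0], "rotation": [0, 0, 0]}
    - {"translation": [0.32, 0.4, 0], "rotation": [0, 0, -0.1]}
    - {"translation": [0.4, 0.5, 0], "rotation": [0, 0, -0.2]}
    - {"translation": [0.48, 0.6, 0], "rotation": [0, 0, -0.3]}
    - {"translation": [0.56, 0.7, 0], "rotation": [0, 0, -0.4]}
    - {"translation": [0.64, 0.8, 0], "rotation": [0, 0, -0.5]}
    - {"translation": [0.68, 0.9, 0], "rotation": [0, 0, -0.6]}
    - {"translation": [0.68, 0.9, 0], "rotation": [0, 0, -0.6]}
  jaw: 1
  newtons: 10

```text
t: 0.93
eef_pos: [0.3707, -0.4165, 0.2264]
ee_rot: [3.141, 0.0, 3.127]
force: [0.1, 0.5, -0.4]
width: 0.0265
gripper_force: 0.0
```

Request:
apply_moves:
  steps:
    - {"translation": [0.08, 0.12, 0], "rotation": [0, 0, 0]}
    - {"translation": [0.16, 0.25, 0], "rotation": [0, 0, 0]}
    - {"translation": [0.24, 0.38, 0], "rotation": [0, 0, 0]}
    - {"translation": [0.32, 0.5, 0], "rotation": [0, 0, 0]}
    - {"translation": [0.4, 0.62, 0], "rotation": [0, 0, 0]}
    - {"translation": [0.46, 0.72, 0], "rotation": [0, 0, 0]}
    - {"translation": [0.46, 0.72, 0], "rotation": [0, 0, 0]}
    - {"translation": [0.46, 0.72, -0.14], "rotation": [0, 0, 0]}
    - {"translation": [0.46, 0.72, -0.28], "rotation": [0, 0, 0]}
    - {"translation": [0.46, 0.72, -0.42], "rotation": [0, 0, 0]}

```text
t: 1.77
eef_pos: [0.4845, -0.2399, 0.1208]
ee_rot: [-3.142, 0.002, 3.128]
force: [1.5, -0.2, -0.4]
width: 0.0002
gripper_force: 0.0
```

```bash
python3 - <<'E'
from h import *
a=grab_frame('scene');w=grab_frame('wrist');t=grab_frame('top')
s=get_state();print(s['t'],s['eef_pos'],s['ee_rot'],s['width'],s['force'],s['q'])
a=cv2.resize(a[200:360,270:430],None,fx=2.5,fy=2.5)
t=cv2.resize(t[160:260,310:410],None,fx=4,fy=4)
cv2.imwrite('pics/p1.png',np.hstack([a,t]))
E
```

```text
1.9167 [ 0.48230957 -0.2399797   0.11970296] [ 3.1410643  -0.00596737  3.12721019] 0.0002467932912747875 [ 0.42054463 -0.25186572  0.10788878] [-9.76997376e-02  2.36202834e-01 -4.28479817e-01 -3.78317563e-05
 -9.12104318e-01 -1.48745738e+00]
```

View pics/p1.png

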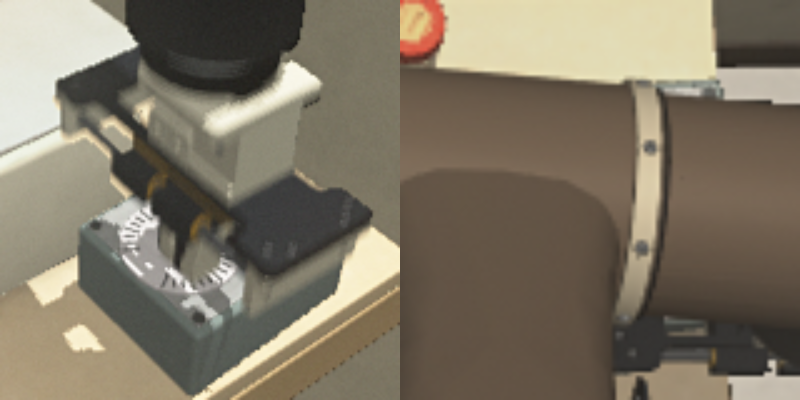

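The fingertip stands behind the arm at mid height, with the tool's closing axis along it. Now I'll work out the arc.

```bash
python3 - <<'E'
from h import *
u=lambda d:np.array([np.cos(np.radians(d)),np.sin(np.radians(d))])
h=np.array([.5255,-.1905]);p0=np.array([.4835,-.2397])
prev=None
for a in [-91,-86,-81,-76,-71,-66,-61,-56,-51,-46,-41,-36,-31,-26,-21,-16,-11,-7,-4,-2,0,2.9]:
    p=h+.05*u(a)+.0165*u(a-90);print(a,((p-p0)/.25).round(3),round((a+91)/30,3))
E
```

```text
-91 [ 0.099 -0.002] 0.0
-86 [ 0.116 -0.007] 0.167
-81 [ 0.134 -0.011] 0.333
-76 [ 0.152 -0.013] 0.5
-71 [ 0.171 -0.014] 0.667
-66 [ 0.189 -0.013] 0.833
-61 [ 0.207 -0.01 ] 1.0
-56 [ 0.225 -0.006] 1.167
-51 [ 0.243 -0.   ] 1.333
-46 [0.259 0.007] 1.5
-41 [0.276 0.016] 1.667
-36 [0.291 0.026] 1.833
-31 [0.305 0.037] 2.0
-26 [0.319 0.05 ] 2.167
-21 [0.331 0.064] 2.333
-16 [0.342 0.078] 2.5
-11 [0.352 0.094] 2.667
-7 [0.358 0.107] 2.8
-4 [0.363 0.117] 2.9
-2 [0.366 0.124] 2.967
0 [0.368 0.131] 3.033
2.9 [0.371 0.141] 3.13
```

Request:
apply_moves:
  steps:
    - {"translation": [0.04, 0, 0], "rotation": [0, 0, 0]}
    - {"translation": [0.07, 0, 0], "rotation": [0, 0, 0]}
    - {"translation": [0.1, 0, 0], "rotation": [0, 0, 0]}
    - {"translation": [0.107, -0.004, 0], "rotation": [0, 0, 0.08]}
    - {"translation": [0.116, -0.007, 0], "rotation": [0, 0, 0.167]}
    - {"translation": [0.125, -0.009, 0], "rotation": [0, 0, 0.25]}
    - {"translation": [0.134, -0.011, 0], "rotation": [0, 0, 0.333]}
    - {"translation": [0.152, -0.013, 0], "rotation": [0, 0, 0.5]}
    - {"translation": [0.171, -0.014, 0], "rotation": [0, 0, 0.667]}
    - {"translation": [0.189, -0.013, 0], "rotation": [0, 0, 0.833]}

```text
t: 2.75
eef_pos: [0.5316, -0.2433, 0.1227]
ee_rot: [3.141, -0.001, -2.716]
force: [-5.3, 0.5, 0.9]
width: 0.0007
gripper_force: 2.0
```

Request:
apply_moves:
  steps:
    - {"translation": [0.018, 0.003, 0], "rotation": [0, 0, 0.167]}
    - {"translation": [0.036, 0.007, 0], "rotation": [0, 0, 0.333]}
    - {"translation": [0.054, 0.013, 0], "rotation": [0, 0, 0.5]}
    - {"translation": [0.07, 0.02, 0], "rotation": [0, 0, 0.667]}
    - {"translation": [0.078, 0.024, 0], "rotation": [0, 0, 0.75]}
    - {"translation": [0.087, 0.029, 0], "rotation": [0, 0, 0.833]}
    - {"translation": [0.095, 0.034, 0], "rotation": [0, 0, 0.917]}
    - {"translation": [0.102, 0.039, 0], "rotation": [0, 0, 1.0]}
    - {"translation": [0.102, 0.039, 0], "rotation": [0, 0, 1.0]}
    - {"translation": [0.102, 0.039, 0], "rotation": [0, 0, 1.0]}

```text
t: 3.58
eef_pos: [0.5576, -0.2337, 0.1225]
ee_rot: [-3.141, 0.0, -2.197]
force: [-2.6, -1.7, 2.0]
width: 0.0008
gripper_force: 1.5
```

Request:
apply_moves:
  steps:
    - {"translation": [0.007, 0.006, 0], "rotation": [0, 0, 0.083]}
    - {"translation": [0.014, 0.011, 0], "rotation": [0, 0, 0.167]}
    - {"translation": [0.028, 0.024, 0], "rotation": [0, 0, 0.333]}
    - {"translation": [0.04, 0.038, 0], "rotation": [0, 0, 0.5]}
    - {"translation": [0.051, 0.052, 0], "rotation": [0, 0, 0.667]}
    - {"translation": [0.056, 0.06, 0], "rotation": [0, 0, 0.75]}
    - {"translation": [0.061, 0.068, 0], "rotation": [0, 0, 0.833]}
    - {"translation": [0.065, 0.077, 0], "rotation": [0, 0, 0.917]}
    - {"translation": [0.069, 0.085, 0], "rotation": [0, 0, 1.0]}
    - {"translation": [0.069, 0.085, 0], "rotation": [0, 0, 1.0]}

```text
t: 4.42
eef_pos: [0.5753, -0.2123, 0.1225]
ee_rot: [-3.14, -0.0, -1.672]
force: [-0.7, -1.5, 0.6]
width: 0.0006
gripper_force: 1.0
```

```bash
python3 - <<'E'
from h import *
s=get_state();print(s['t'],s['eef_pos'],s['ee_rot'],s['force'])
a=grab_frame('scene');w=grab_frame('wrist');t=grab_frame('top')
cv2.imwrite('pics/sc2.png',a);cv2.imwrite('pics/w2.png',w);cv2.imwrite('pics/t2.png',t)
a=cv2.resize(a[240:340,290:390],None,fx=4,fy=4)
cv2.imwrite('pics/p2.png',np.hstack([a,cv2.resize(w[:,70:490],(400,400))]))
E
```

```text
4.4167 [ 0.57534896 -0.21230705  0.1224595 ] [-3.13972512e+00 -3.53577637e-04 -1.67175869e+00] [-0.73604395 -1.47284398  0.64005217]
```

View pics/p2.png

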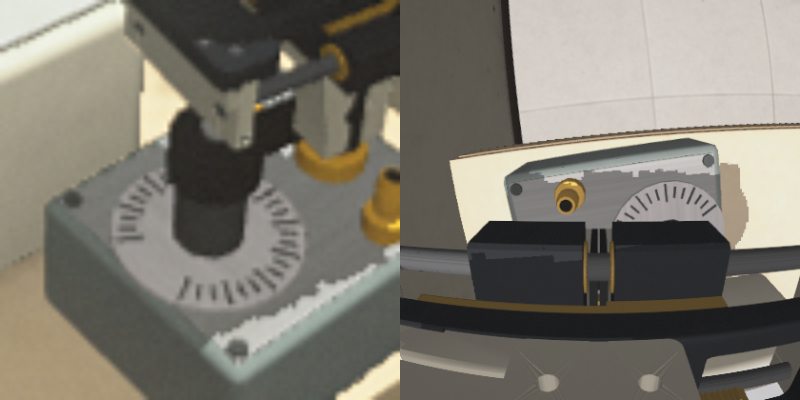

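Request:
apply_moves:
  steps:
    - {"translation": [0.004, 0.01, 0], "rotation": [0, 0, 0.1]}
    - {"translation": [0.007, 0.018, 0], "rotation": [0, 0, 0.18]}
    - {"translation": [0.01, 0.025, 0], "rotation": [0, 0, 0.25]}
    - {"translation": [0.01, 0.025, 0], "rotation": [0, 0, 0.25]}
    - {"translation": [0.01, 0.025, 0], "rotation": [0, 0, 0.25]}
    - {"translation": [0.01, -0.05, 0], "rotation": [0, 0, 0.25]}
    - {"translation": [0.01, -0.15, 0], "rotation": [0, 0, 0.25]}
    - {"translation": [0.01, -0.3, 0.1], "rotation": [0, 0, 0.25]}
    - {"translation": [-0.1, -0.4, 0.25], "rotation": [0, 0, 0.25]}
    - {"translation": [-0.2, -0.5, 0.35], "rotation": [0, 0, 0.25]}

```text
t: 5.4
eef_pos: [0.5329, -0.3294, 0.1999]
ee_rot: [3.14, 0.001, -1.543]
force: [0.9, -0.0, 0.7]
width: 0.0006
gripper_force: 0.0
```

Request:
apply_moves:
  steps:
    - {"translation": [-0.1, -0.1, 0], "rotation": [0, 0, 0]}
    - {"translation": [-0.2, -0.2, 0], "rotation": [0, 0, 0]}
    - {"translation": [-0.3, -0.3, 0], "rotation": [0, 0, 0]}
    - {"translation": [-0.3, -0.4, 0], "rotation": [0, 0, 0]}
    - {"translation": [-0.3, -0.5, 0], "rotation": [0, 0, 0]}
    - {"translation": [-0.3, -0.6, 0], "rotation": [0, 0, 0]}
    - {"translation": [-0.3, -0.6, 0], "rotation": [0, 0, 0]}
    - {"translation": [-0.3, -0.6, 0], "rotation": [0, 0, 0]}
    - {"translation": [-0.3, -0.6, 0], "rotation": [0, 0, 0]}
    - {"translation": [-0.3, -0.6, 0], "rotation": [0, 0, 0]}

```text
t: 6.23
eef_pos: [0.458, -0.4777, 0.1996]
ee_rot: [-3.142, 0.0, -1.542]
force: [0.1, 0.2, 0.4]
width: 0.0005
gripper_force: 0.0
```

```bash
python3 - <<'E'
from h import *
s=get_state();print(s['t'],s['eef_pos'],s['ee_rot'],s['force'])
a=grab_frame('scene');t=grab_frame('top')
cv2.imwrite('pics/sc3.png',a);cv2.imwrite('pics/t3.png',t)
a=cv2.resize(a[240:340,300:400],None,fx=4,fy=4,interpolation=cv2.INTER_CUBIC)
t=cv2.resize(t[170:250,330:410],None,fx=5,fy=5,interpolation=cv2.INTER_CUBIC)
cv2.imwrite('pics/p3.png',np.hstack([a,t]))
E
```

```text
6.2333 [ 0.45801662 -0.47767636  0.1996172 ] [-3.14155692e+00  4.61169324e-04 -1.54188977e+00] [0.11727413 0.20324777 0.44052968]
```

View pics/p3.png

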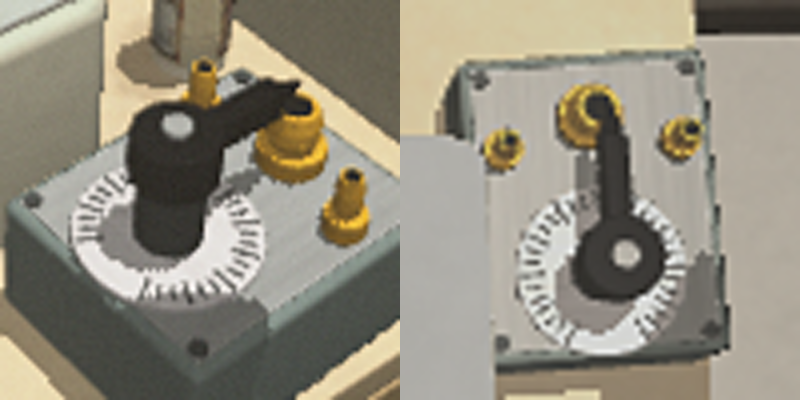

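```bash
python3 - <<'E'
from h import *
t=cv2.imread('pics/t3.png');g=t.max(2)
for v in range(186,222):print(v,g[v,364:388])
s=cv2.imread('pics/sc3.png').max(2)
print('scene')
for v in range(256,270):print(v,s[v,358:382])
u=lambda d:np.array([np.cos(np.radians(d)),np.sin(np.radians(d))])
h=np.array([.5255,-.1905])
for d in (-3,0,3,6,9):
    f=lambda r,w,z:np.r_[h+r*u(d)+w*u(d+90),z]
    print(d,'tip top',px('top',f(.077,0,.123)).round(1),'scene',px('scene',f(.077,0,.123)).round(1),'R edge r=.05',px('top',f(.045,-.007,.132)).round(1),'L',px('top',f(.045,.007,.132)).round(1),px('top',f(.045,.007,.114)).round(1))
print('cap',px('top',[*h,.1405]),px('scene',[*h,.1405]))
E
```

```text
186 [177 181 183 194 172 169 177 176 180 182 180 182 182 182 181 176 175 181
 179 176 178 174 174 177]
187 [192 217 173 172 174 199 200 166 178 182 178 183 183 182 180 177 175 179
 178 175 179 173 170 175]
188 [219 154 169 223 139 132 131 221 212 183 177 183 182 182 182 177 176 179
 178 175 178 175 171 175]
189 [155 147 222 116  58  56  54  60 220 203 178 182 182 181 182 176 174 178
 179 175 178 175 170 174]
190 [114 145 179  69  55  57  57  50 129 218 183 182 182 180 182 177 174 178
 179 176 177 175 169 174]
191 [120 170 179  68  55  59  59  50  66 196 176 180 182 180 184 178 175 177
 179 176 176 175 169 173]
192 [117 126 225  76  52  58  60  51  46 200 181 181 183 181 183 178 175 177
 179 176 176 174 168 172]
193 [115 117 171 178  82  55  55  52  49  81 178 182 183 181 183 179 175 177
 181 177 175 197 197 172]
194 [104 117 117 197 230 138  72  54  54  46 166 183 183 180 181 179 173 177
 183 154 217 162 165 132]
195 [129 110 103 117 138 136  60  53  55  50 104 182 183 181 182 179 174 178
 123 216 189 104 140  61]
196 [156 129 105 110 119  91  54  51  52  48 108 185 184 181 181 181 1
[... 3921 characters left out ...]
9  43
  34 101 232 227 200 230]
269 [ 51  50  48  44  46  47  42  49  47  39  38  56 109 207 213 238 189 220
 229 236 229 190 183 230]
-3 tip top [374.2 190.4] scene [378.5 262.7] R edge r=.05 [377.6 202.6] L [371.8 202.4] [370.5 203.6]
0 tip top [372.6 190.4] scene [376.9 261.4] R edge r=.05 [376.6 202.5] L [370.9 202.5] [369.6 203.7]
3 tip top [370.9 190.5] scene [375.3 260.2] R edge r=.05 [375.6 202.3] L [369.9 202.7] [368.6 203.9]
6 tip top [369.3 190.6] scene [373.6 259.1] R edge r=.05 [374.7 202.3] L [369.  202.9] [367.7 204.1]
9 tip top [367.7 190.8] scene [371.8 258. ] R edge r=.05 [373.7 202.3] L [368.1 203.2] [366.8 204.4]
cap [375.11219486 220.19383271] [345.46045542 271.14015458]
```

```bash
python3 - <<'E'
from h import *
u=lambda d:np.array([np.cos(np.radians(d)),np.sin(np.radians(d))])
h=np.array([.5255,-.1905])
g=cv2.imread('pics/t3.png').max(2).astype(float)
# sub-pixel right edge: dark(55)->bright
rows=np.arange(199,212);e=[]
for v in rows:
    r=g[v,372:380];k=np.where(r>118)[0][0]; e.append(372+k-1+(118-r[k-1])/(r[k]-r[k-1]))
A=np.polyfit(rows,e,1);print('measured slope',A[0],'at205',np.polyval(A,205),np.round(e,2))
for d in range(-3,10,2):
    P=[px('top',np.r_[h+r*u(d)-.007*u(d+90),.132]) for r in (.03,.055)]
    P2=[px('top',np.r_[h+r*u(d)-.007*u(d+90),.114]) for r in (.03,.055)]
    sl=(P[0]-P[1]);x=P[0][0]+sl[0]/sl[1]*(205-P[0][1]);print(d,sl[0]/sl[1],x, np.round(P2,1).tolist())
# dial ellipse centre check & narrow outlets mid line
E
```

```text
measured slope 0.07915504568553441 at205 375.7743817562065 [375.43 375.42 375.53 375.52 375.52 375.52 375.77 375.77 375.76 376.23
 375.97 376.32 376.31]
-3 -0.01333081496266566 377.52222594013716 [[376.0, 209.8], [376.2, 199.9]]
-1 0.02195890604101888 376.9676854976445 [[375.6, 209.7], [375.4, 199.8]]
1 0.0572351320012032 376.41685569354183 [[375.2, 209.6], [374.6, 199.7]]
3 0.09258396827845114 375.86839625165965 [[374.8, 209.5], [373.9, 199.6]]
5 0.1280922269386743 375.32097730931457 [[374.3, 209.4], [373.1, 199.6]]
7 0.16384828398374682 374.7732664312299 [[373.9, 209.4], [372.3, 199.6]]
9 0.19994296939122888 374.2239154441002 [[373.5, 209.3], [371.5, 199.6]]
```

The pointer now points at the wide outlet. The top view puts its edge at about 2.8° and the box axis at 2.9°. Next, cross over to the valve.

Request:
apply_moves:
  steps:
    - {"translation": [0, 0, 0.12], "rotation": [0, 0, 0]}
    - {"translation": [0, 0, 0.24], "rotation": [0, 0, 0]}
    - {"translation": [0, 0.1, 0.36], "rotation": [0, 0, 0]}
    - {"translation": [0.05, 0.22, 0.4], "rotation": [0, 0, 0]}
    - {"translation": [0.1, 0.34, 0.4], "rotation": [0, 0, 0]}
    - {"translation": [0.15, 0.46, 0.4], "rotation": [0, 0, 0]}
    - {"translation": [0.2, 0.58, 0.4], "rotation": [0, 0, 0]}
    - {"translation": [0.25, 0.7, 0.4], "rotation": [0, 0, 0]}
    - {"translation": [0.3, 0.82, 0.4], "rotation": [0, 0, 0]}
    - {"translation": [0.3, 0.94, 0.4], "rotation": [0, 0, 0]}

```text
t: 7.17
eef_pos: [0.5343, -0.2412, 0.2996]
ee_rot: [-3.141, -0.0, -1.54]
force: [1.4, -0.0, 0.1]
width: 0.0002
gripper_force: 0.0
```

Request:
apply_moves:
  steps:
    - {"translation": [0, 0.12, 0], "rotation": [0, 0, 0]}
    - {"translation": [0, 0.24, 0], "rotation": [0, 0, 0]}
    - {"translation": [0.02, 0.36, 0], "rotation": [0, 0, 0.05]}
    - {"translation": [0.04, 0.48, 0], "rotation": [0, 0, 0.1]}
    - {"translation": [0.06, 0.6, 0], "rotation": [0, 0, 0.15]}
    - {"translation": [0.08, 0.72, 0], "rotation": [0, 0, 0.18]}
    - {"translation": [0.08, 0.84, 0], "rotation": [0, 0, 0.18]}
    - {"translation": [0.08, 0.96, 0], "rotation": [0, 0, 0.18]}
    - {"translation": [0.08, 1.0, 0], "rotation": [0, 0, 0.18]}
    - {"translation": [0.08, 1.0, 0], "rotation": [0, 0, 0.18]}

```text
t: 8.0
eef_pos: [0.5526, 0.0092, 0.3]
ee_rot: [-3.141, 0.0, -1.444]
force: [-0.3, -1.0, -0.1]
width: 0.0005
gripper_force: 0.0
```

Request:
apply_moves:
  steps:
    - {"translation": [0.01, 0.1, 0], "rotation": [0, 0, 0]}
    - {"translation": [0.01, 0.2, 0], "rotation": [0, 0, 0]}
    - {"translation": [0.01, 0.27, 0], "rotation": [0, 0, 0]}
    - {"translation": [0.01, 0.27, -0.05], "rotation": [0, 0, 0]}
    - {"translation": [0.01, 0.27, -0.15], "rotation": [0, 0, 0]}
    - {"translation": [0.01, 0.27, -0.25], "rotation": [0, 0, 0]}
    - {"translation": [0.01, 0.27, -0.35], "rotation": [0, 0, 0]}
    - {"translation": [0.01, 0.27, -0.42], "rotation": [0, 0, 0]}
    - {"translation": [0.01, 0.27, -0.46], "rotation": [0, 0, 0]}
    - {"translation": [0.01, 0.27, -0.46], "rotation": [0, 0, 0]}

```text
t: 8.83
eef_pos: [0.5541, 0.0731, 0.1827]
ee_rot: [3.138, -0.001, -1.448]
force: [0.2, 0.3, -0.1]
width: 0.0005
gripper_force: 0.0
```

```bash
python3 - <<'E'
from h import *
s=get_state();print(s['t'],s['eef_pos'],s['ee_rot'],s['force'],s['q'])
a=grab_frame('scene');w=grab_frame('wrist')
cv2.imwrite('pics/sc4.png',a)
a=cv2.resize(a[100:240,210:350],None,fx=2.86,fy=2.86)[:400,:400]
cv2.imwrite('pics/p4.png',np.hstack([a,cv2.resize(w[:,70:490],(400,400))]))
u=lambda d:np.array([np.cos(np.radians(d)),np.sin(np.radians(d))])
h=np.array([.6009,.1415]);p0=s['eef_pos'][:2]
for a in np.arange(-82.8,9,6):
    p=h+.058*u(a)+.028*u(a-90);print(a.round(1),((p-p0)/.25).round(3),round((a+82.8)/30,3))
E
```

```text
8.8333 [0.55414854 0.07313073 0.18270726] [ 3.13810703e+00 -8.79943754e-04 -1.44797697e+00] [ 0.18667909  0.31678142 -0.14734926] [ 4.81183700e-01  2.04642527e-01 -3.07102651e-01 -4.56159946e-04
 -1.06262401e+00 -3.58143207e-01]
-82.8 [0.105 0.029] 0.0
-76.8 [0.131 0.022] 0.2
-70.8 [0.158 0.018] 0.4
-64.8 [0.184 0.016] 0.6
-58.8 [0.211 0.017] 0.8
-52.8 [0.238 0.021] 1.0
-46.8 [0.264 0.028] 1.2
-40.8 [0.289 0.037] 1.4
-34.8 [0.314 0.049] 1.6
-28.8 [0.336 0.064] 1.8
-22.8 [0.357 0.08 ] 2.0
-16.8 [0.377 0.099] 2.2
-10.8 [0.394 0.12 ] 2.4
-4.8 [0.409 0.142] 2.6
1.2 [0.421 0.166] 2.8
7.2 [0.431 0.191] 3.0
```

View pics/p4.png

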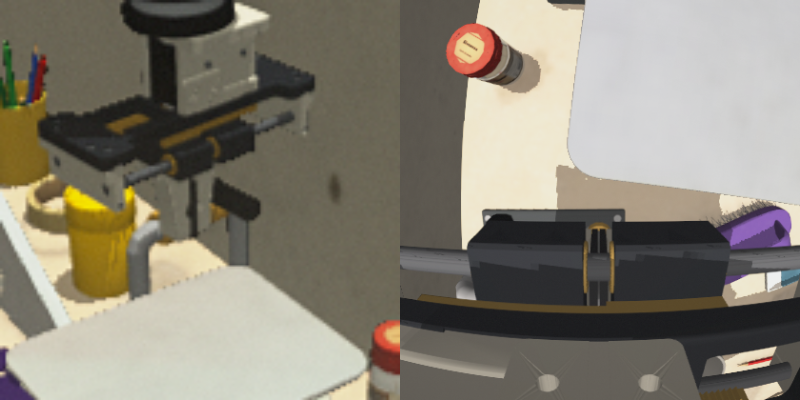

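The shut fingers are behind the lever, clear of the pot. Now push round.

Request:
apply_moves:
  steps:
    - {"translation": [0.04, 0.01, 0], "rotation": [0, 0, 0]}
    - {"translation": [0.07, 0.02, 0], "rotation": [0, 0, 0]}
    - {"translation": [0.09, 0.025, 0], "rotation": [0, 0, 0]}
    - {"translation": [0.105, 0.028, 0], "rotation": [0, 0, 0]}
    - {"translation": [0.118, 0.025, 0], "rotation": [0, 0, 0.1]}
    - {"translation": [0.131, 0.022, 0], "rotation": [0, 0, 0.2]}
    - {"translation": [0.144, 0.02, 0], "rotation": [0, 0, 0.3]}
    - {"translation": [0.158, 0.018, 0], "rotation": [0, 0, 0.4]}
    - {"translation": [0.171, 0.017, 0], "rotation": [0, 0, 0.5]}
    - {"translation": [0.184, 0.016, 0], "rotation": [0, 0, 0.6]}

```text
t: 9.77
eef_pos: [0.6012, 0.078, 0.1846]
ee_rot: [3.14, 0.0, -1.131]
force: [-2.2, 0.8, 1.4]
width: 0.0003
gripper_force: 1.1
```

Request:
apply_moves:
  steps:
    - {"translation": [0.013, 0.001, 0], "rotation": [0, 0, 0.1]}
    - {"translation": [0.027, 0.001, 0], "rotation": [0, 0, 0.2]}
    - {"translation": [0.04, 0.003, 0], "rotation": [0, 0, 0.3]}
    - {"translation": [0.054, 0.005, 0], "rotation": [0, 0, 0.4]}
    - {"translation": [0.067, 0.008, 0], "rotation": [0, 0, 0.5]}
    - {"translation": [0.08, 0.012, 0], "rotation": [0, 0, 0.6]}
    - {"translation": [0.092, 0.016, 0], "rotation": [0, 0, 0.7]}
    - {"translation": [0.105, 0.021, 0], "rotation": [0, 0, 0.8]}
    - {"translation": [0.118, 0.027, 0], "rotation": [0, 0, 0.9]}
    - {"translation": [0.13, 0.033, 0], "rotation": [0, 0, 1.0]}

```text
t: 10.6
eef_pos: [0.6335, 0.086, 0.1845]
ee_rot: [3.14, 0.001, -0.607]
force: [-2.4, -0.5, 0.6]
width: 0.0003
gripper_force: 1.1
```

Request:
apply_moves:
  steps:
    - {"translation": [0.011, 0.007, 0], "rotation": [0, 0, 0.1]}
    - {"translation": [0.022, 0.015, 0], "rotation": [0, 0, 0.2]}
    - {"translation": [0.033, 0.023, 0], "rotation": [0, 0, 0.3]}
    - {"translation": [0.043, 0.031, 0], "rotation": [0, 0, 0.4]}
    - {"translation": [0.053, 0.041, 0], "rotation": [0, 0, 0.5]}
    - {"translation": [0.063, 0.05, 0], "rotation": [0, 0, 0.6]}
    - {"translation": [0.072, 0.06, 0], "rotation": [0, 0, 0.7]}
    - {"translation": [0.08, 0.071, 0], "rotation": [0, 0, 0.8]}
    - {"translation": [0.088, 0.082, 0], "rotation": [0, 0, 0.9]}
    - {"translation": [0.095, 0.093, 0], "rotation": [0, 0, 1.0]}

```text
t: 11.43
eef_pos: [0.6574, 0.109, 0.1845]
ee_rot: [3.141, 0.001, -0.084]
force: [-1.5, -2.2, 0.3]
width: 0.0003
gripper_force: 1.1
```

Request:
apply_moves:
  steps:
    - {"translation": [0.003, 0.006, 0], "rotation": [0, 0, 0.05]}
    - {"translation": [0.006, 0.012, 0], "rotation": [0, 0, 0.1]}
    - {"translation": [0.009, 0.018, 0], "rotation": [0, 0, 0.15]}
    - {"translation": [0.012, 0.024, 0], "rotation": [0, 0, 0.2]}
    - {"translation": [0.015, 0.03, 0], "rotation": [0, 0, 0.25]}
    - {"translation": [0.017, 0.037, 0], "rotation": [0, 0, 0.3]}
    - {"translation": [0.019, 0.043, 0], "rotation": [0, 0, 0.35]}
    - {"translation": [0.022, 0.049, 0], "rotation": [0, 0, 0.4]}
    - {"translation": [0.022, 0.049, 0], "rotation": [0, 0, 0.4]}
    - {"translation": [0.022, 0.049, 0], "rotation": [0, 0, 0.4]}

```text
t: 12.27
eef_pos: [0.6632, 0.122, 0.1848]
ee_rot: [-3.141, -0.0, 0.123]
force: [-0.1, -1.4, -0.5]
width: 0.0007
gripper_force: 0.4
```

Request:
apply_moves:
  steps:
    - {"translation": [0, 0.003, 0], "rotation": [0, 0, 0]}
    - {"translation": [-0.001, 0.006, 0], "rotation": [0, 0, 0]}
    - {"translation": [-0.001, 0.009, 0], "rotation": [0, 0, 0]}
    - {"translation": [-0.001, 0.012, 0], "rotation": [0, 0, 0]}
    - {"translation": [-0.001, 0.012, 0], "rotation": [0, 0, 0]}
    - {"translation": [-0.001, 0.012, 0], "rotation": [0, 0, 0]}
    - {"translation": [-0.001, 0.012, 0], "rotation": [0, 0, 0]}
    - {"translation": [-0.001, 0.012, 0], "rotation": [0, 0, 0]}
    - {"translation": [-0.001, 0.012, 0], "rotation": [0, 0, 0]}
    - {"translation": [-0.001, 0.012, 0], "rotation": [0, 0, 0]}

```text
t: 13.1
eef_pos: [0.663, 0.1248, 0.1848]
ee_rot: [-3.141, -0.0, 0.123]
force: [1.3, -0.8, 0.4]
width: 0.0006
gripper_force: 0.6
```

Not at the stop yet, so I'll keep pushing a little.

Request:
apply_moves:
  steps:
    - {"translation": [0, 0.004, 0], "rotation": [0, 0, 0]}
    - {"translation": [-0.001, 0.008, 0], "rotation": [0, 0, 0]}
    - {"translation": [-0.001, 0.012, 0], "rotation": [0, 0, 0]}
    - {"translation": [-0.002, 0.016, 0], "rotation": [0, 0, 0]}
    - {"translation": [-0.002, 0.016, 0], "rotation": [0, 0, 0]}
    - {"translation": [-0.002, 0.016, 0], "rotation": [0, 0, 0]}
    - {"translation": [-0.002, 0.016, 0], "rotation": [0, 0, 0]}
    - {"translation": [-0.002, 0.016, 0], "rotation": [0, 0, 0]}
    - {"translation": [-0.002, 0.016, 0], "rotation": [0, 0, 0]}
    - {"translation": [-0.002, 0.016, 0], "rotation": [0, 0, 0]}

```text
t: 13.93
eef_pos: [0.6628, 0.1277, 0.1849]
ee_rot: [3.14, -0.0, 0.123]
force: [2.9, -6.2, -0.9]
width: 0.0008
gripper_force: 3.2
```

Request:
apply_moves:
  steps:
    - {"translation": [0, 0.003, 0], "rotation": [0, 0, 0]}
    - {"translation": [0, 0.006, 0], "rotation": [0, 0, 0]}
    - {"translation": [0, 0.008, 0], "rotation": [0, 0, 0]}
    - {"translation": [0, 0.008, 0], "rotation": [0, 0, 0]}
    - {"translation": [0, 0.008, 0], "rotation": [0, 0, 0]}
    - {"translation": [0, 0.008, 0], "rotation": [0, 0, 0]}
    - {"translation": [0, 0.008, 0], "rotation": [0, 0, 0]}
    - {"translation": [0, 0.008, 0], "rotation": [0, 0, 0]}
    - {"translation": [0, 0.008, 0], "rotation": [0, 0, 0]}
    - {"translation": [0, 0.008, 0], "rotation": [0, 0, 0]}

```text
t: 14.77
eef_pos: [0.6627, 0.1279, 0.1849]
ee_rot: [3.138, 0.001, 0.123]
force: [4.7, -12.7, -0.2]
width: 0.0002
gripper_force: 6.4
```

The stop is reached: 2 mm more command gave only 0.2 mm of motion, and the force rose to 12.7 N. Now back off, rise and get clear to look.

Request:
apply_moves:
  steps:
    - {"translation": [0, -0.03, 0], "rotation": [0, 0, 0]}
    - {"translation": [0, -0.08, 0], "rotation": [0, 0, 0]}
    - {"translation": [0, -0.14, 0], "rotation": [0, 0, 0]}
    - {"translation": [0, -0.14, 0.1], "rotation": [0, 0, 0]}
    - {"translation": [0, -0.14, 0.24], "rotation": [0, 0, 0]}
    - {"translation": [0, -0.14, 0.38], "rotation": [0, 0, 0]}
    - {"translation": [-0.1, -0.24, 0.48], "rotation": [0, 0, 0]}
    - {"translation": [-0.2, -0.34, 0.5], "rotation": [0, 0, 0]}
    - {"translation": [-0.3, -0.46, 0.5], "rotation": [0, 0, 0]}
    - {"translation": [-0.4, -0.58, 0.5], "rotation": [0, 0, 0]}

```text
t: 15.6
eef_pos: [0.561, -0.0155, 0.3104]
ee_rot: [-3.141, -0.001, 0.124]
force: [0.4, -0.3, -0.3]
width: 0.0003
gripper_force: 0.0
```

Request:
apply_moves:
  steps:
    - {"translation": [-0.05, -0.12, 0], "rotation": [0, 0, 0]}
    - {"translation": [-0.1, -0.24, 0], "rotation": [0, 0, 0]}
    - {"translation": [-0.15, -0.36, 0], "rotation": [0, 0, 0]}
    - {"translation": [-0.2, -0.48, 0], "rotation": [0, 0, 0]}
    - {"translation": [-0.25, -0.6, 0], "rotation": [0, 0, 0]}
    - {"translation": [-0.3, -0.72, 0], "rotation": [0, 0, 0]}
    - {"translation": [-0.35, -0.84, 0], "rotation": [0, 0, 0]}
    - {"translation": [-0.4, -0.96, 0], "rotation": [0, 0, 0]}
    - {"translation": [-0.4, -1.0, 0], "rotation": [0, 0, 0]}
    - {"translation": [-0.4, -1.0, 0], "rotation": [0, 0, 0]}

```text
t: 16.43
eef_pos: [0.4611, -0.2665, 0.3097]
ee_rot: [-3.141, -0.0, 0.12]
force: [0.0, 0.9, 0.5]
width: 0.0005
gripper_force: 0.0
```

Request:
apply_moves:
  steps:
    - {"translation": [0, -0.12, 0], "rotation": [0, 0, 0]}
    - {"translation": [0, -0.24, 0], "rotation": [0, 0, 0]}
    - {"translation": [0, -0.36, 0], "rotation": [0, 0, 0]}
    - {"translation": [0, -0.48, 0], "rotation": [0, 0, 0]}
    - {"translation": [0, -0.6, 0], "rotation": [0, 0, 0]}
    - {"translation": [0, -0.72, 0], "rotation": [0, 0, 0]}
    - {"translation": [0, -0.8, 0], "rotation": [0, 0, 0]}
    - {"translation": [0, -0.8, 0], "rotation": [0, 0, 0]}
    - {"translation": [0, -0.8, 0], "rotation": [0, 0, 0]}
    - {"translation": [0, -0.8, 0], "rotation": [0, 0, 0]}

```text
t: 17.27
eef_pos: [0.4625, -0.4636, 0.3094]
ee_rot: [-3.141, 0.0, 0.123]
force: [0.4, 0.4, 0.5]
width: 0.0004
gripper_force: 0.0
```

```bash
python3 - <<'E'
from h import *
s=get_state();print(s['t'],s['eef_pos'],s['ee_rot'],s['force'])
t=grab_frame('top');cv2.imwrite('pics/t5.png',t)
o=cv2.imread('pics/t3.png')
print('pointer region diff',np.abs(t[180:235,355:390].astype(int)-o[180:235,355:390]).mean())
a=cv2.resize(t[150:290,140:420],None,fx=2.85,fy=2.85)
cv2.imwrite('pics/p5.png',a)
for d in (0,3.6,7.2):
    u=lambda d:np.array([np.cos(np.radians(d)),np.sin(np.radians(d))])
    print(d,px('top',np.r_[np.array([.6009,.1415])+.08*u(d),.186]))
E
```

```text
17.2667 [ 0.46251964 -0.46355121  0.30941486] [-3.14092175e+00  5.15000591e-05  1.23479015e-01] [0.35944332 0.37220806 0.47131225]
pointer region diff 3.4877922077922077
0 [236.53885911 154.54419645]
3.6 [234.42920623 154.63514825]
7.2 [232.32734285 154.85467586]
```

View pics/p5.png

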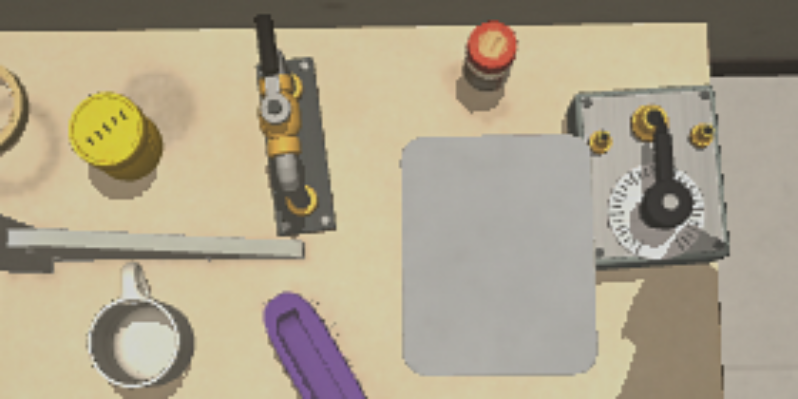

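The lever is in line with its pipe. Its tip is at (232,155), where the fully open position projects. The pointer is unmoved on the wide outlet, and the mug, jar and pot stand where they were.

```bash
python3 -c "
from station import *
print(job_done())"
```

```text
the job is handed in; nothing more can be done
None
```

The job is handed in: the pointer was first set squarely on the wide outlet (within about 1° by the top camera), then the supply lever was pushed fully open against its stop, with the mug, jar and pot left where they stood.

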